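# Weigh a piece of food on a two-pan kitchen balance

## Task

Weigh the piece of food lying on the kitchen balance: take the right brass weights out of the sloped wooden block and stand them upright, set down gently, on the empty pan until the beam comes to rest level. Leave the food where it lies and any weight you do not need in its socket, and do not push the other things on the counter about.

Things in the scene. Friction and masses are not known exactly. Their poses are not given: they have to be found in the camera images.
- beam (a joint): tilt of the balance's beam, rad: 0 = level (red needle at mid dial), negative = food pan down, positive = weights pan down, stops at -0.14 and 0.14. It turns about the balance's x axis and settles about 2 s after a change; it leans some 0.0016 rad per gram of difference and lies on its stop when that is over 85 g. Starts on its stop, food pan down.
- balance: teal two-pan counter balance, fixed to the counter, 300 x 110 mm at the foot. Origin at the centre of its underside; y runs along the beam, the food pan is at +y, the weights pan at -y, both 100 mm from the middle. A dial plate with a needle stands up between the pans to 174 mm above the counter, 66 mm wide along y.
- pan_goods: round aluminium pan, 140 mm across its flat floor, rim 8 mm high, carrying the piece of food. Origin at the centre of its floor's upper side; it stays horizontal and moves only up and down, 0.10 m per rad of the beam (floor 115 mm above the counter when level, 101 mm when down).
- pan_weights: the other pan, alike, empty at the start, for the weights. Origin at the centre of its floor's upper side, 129 mm above the counter at the start and 115 mm when the beam is level. It yields downward when loaded or pressed.
- chocolate: dark brown block of chocolate with moulded squares on top, 104 x 76 x 70 mm, judged at about 700 g (within 1.5 %). Origin at the centre of its underside. Lies either on the balance's food pan or on the white cake stand.
- cheese: pale yellow block of hard cheese with brown rind below and at one end, 100 x 64 x 54 mm, judged at about 400 g (within 1.5 %). Origin at the centre of its underside. Lies on the cake stand when the chocolate is on the pan, and the other way round.
- rack: sloped dark wood weight block, fixed, 200 mm wide (y), 82 mm deep, left or right of the balance; upper face slopes 30 degrees, low edge at -x, about 48 mm high in the middle. Origin: centre of its foot. Sockets 24 mm deep, 1.6 mm wider than the weights, bored square to the slope at y = -65, 0, +65 mm: the weights lean, knobs towards -x, axis (-0.5, 0, 0.866) in the block's axes; feet at x = -5, z = 27 mm.
- w500_mid (a point): brass 500 g weight, 78 mm tall: body 36 mm in diameter and 56 mm tall, a thinner neck, then a cylindrical knob 24 mm in diameter over the top 14 mm. This point is on its axis half-way up (39 mm above the foot); z runs along the axis from foot to knob. At the start it is in the middle socket of the block, 24 mm deep, leaning 30 degrees (up to 4 degrees of play).
- w200a_mid (a point): brass 200 g weight, 60 mm tall: body 26 mm in diameter and 40 mm tall, a thinner neck, then a cylindrical knob 20 mm in diameter over the top 13 mm. This point is on its axis half-way up (30 mm above the foot); z runs along the axis from foot to knob. At the start it is in the y = -65 mm socket of the block, 24 mm deep, leaning 30 degrees (up to 4 degrees of play).
- w200b_mid (a point): brass 200 g weight, 60 mm tall: body 26 mm in diameter and 40 mm tall, a thinner neck, then a cylindrical knob 20 mm in diameter over the top 13 mm. This point is on its axis half-way up (30 mm above the foot); z runs along the axis from foot to knob. At the start it is in the y = +65 mm socket of the block, 24 mm deep, leaning 30 degrees (up to 4 degrees of play).
- stand: white ceramic footed cake stand, fixed, plate 200 mm in diameter and 101 mm high, on the other side of the balance from the block; carries the piece of food that is not being weighed. Origin at the centre of its foot.
- cup: loose yellow plastic measuring cup, 80 mm across, 58 mm tall, flat handle to 122 mm along its +y. Origin at the centre of its underside. Bystander.
- scraper: loose bench scraper lying flat, wooden grip 26 mm thick and 150 mm long along its y, steel blade reaching 85 mm to its +x. Origin under the middle of the grip. Bystander.
- pie_dish: loose round glass pie dish, 224 mm across, 40 mm tall. Origin at the centre of its underside. Bystander.
- salt_pig: loose blue ceramic salt pig with a hinged wooden lid, 112 mm across, 110 mm tall. Origin at the centre of its underside. Bystander.
There are look-alikes about, which are no part of the job. What is shaped like the part that bears w500_mid but purple or white is not meant.

How it is judged:
By the outcome, as a careful person would: the job done as asked, in the order asked, and still so for the second after the job is handed in, with the robot touching nothing.
It also fails if it takes over 69 s, if anything falls off the work surface, if the arm or the gripper's body presses on something with over 40 N, if the wrist force passes 120 N, or if a joint passes its speed limit or range.

## Robot

A 6-joint arm with a two-finger parallel gripper is mounted at the origin on the work surface. World frame = base frame: x ahead of the robot, y to its left, z up, the work surface at z = 0. Lengths are in m, angles in degrees, forces in N, time in s.
With the tool pointing down it reaches from about 0.35 to 0.875 m from the base axis. Payload 4.2 kg.
Tool frame: the origin (TCP) lies at the very end of the fingers, on their centre line; the grasp point (between the pads) lies 19 mm behind it (tcp_to_grasp is the z of the grasp point in the tool frame, in m); z points along the fingers, y is the direction in which the jaws open and shut (so a half turn about z gives the same grasp; the last joint's range is limited). The gripper opens to 87 mm and grips with 3 to 60 N. Pads are 19 mm wide; open, the fingers measure 117 mm over their backs; the gripper's body (75 mm by 190 mm) begins 51 mm behind the grasp point.
Start: joints at [-51.933, 22.042, 0.453, 0, -68.411, -14.817], TCP at [0.247, -0.574, 0.223] pointing down, gripper open.
Joint ranges: [-179.83, 179.83], [-69.29, 118.12], [-61.27, 80.66], [-181.25, 117.63], [-171.15, -9.14], [-177.46, 177.46]. Speed limits (degrees/s): [159.86, 159.86, 180, 180, 180, 180].

## Interface

Orientations are given as a 3x3 rotation matrix whose columns are the frame's x, y, z axes.
In Python, from station import sense, capture, camera_params, finish_job, tcp_to_grasp gives the robot as it stands.
- The arm moves only by the shell command python3 -m inch 'ROWS'. ROWS is JSON, a list of rows, each an object of numbers: "jaw": the closure in counts, from 0 (fully open) to 255 (shut); "x", "y", "z": the shift along the world's x, y, z normalised to -1 to 1, where 1 is 0.06 m; "ax", "ay", "az": the turn, a rotation vector about the world's x, y, z normalised to -1 to 1, where 1 is 10 degrees. A call has 1 to 12 rows; each row shifts and turns the pose as measured when the row begins; what a row does not reach is not made up. A row lasts 1/8 s, in which the tool goes at most 62.5 mm and 10.7 degrees, less where a joint would pass 70% of its speed; a pose out of reach is approached as far as the arm can. A call with a number of a shift or a turn outside -1 to 1 is refused whole. A call with a gripper value outside its range is refused whole. The fingers move at their own pace and stop on an object; the grip force is fixed at half the most. Time passes only in rows, so rows that do not move let the fingers close. It gives the time, the measured TCP pose, the force and the opening at its end, in the units of the state.
- sense(): the state, without advancing time (a new reading comes with each control period).
- capture(name): name is "side" or "top"; returns the picture (420x560x3 uint8, red, green, blue); there is no depth.
- camera_params(name): a dict with "vfov" (degrees; the focal length in pixels is half the picture's height over the tangent of half this angle, whatever the lens; pixels are square), "cx", "cy" (the principal point, pixels), "R" (3x3) and "t" (3): a world point X has camera coordinates R X + t. Camera axes: x right, y down, z forward; pixel columns grow to the right and rows downward; lengths in m; the calibration is good to about 2 mm. A picture is of the moment at which its call begins. camera_params takes no time and is no camera call.
- finish_job(): hands the job in, once; it reports no verdict.
The state is a dict: "time_s": time; "joints": joint angles; "joint_velocities": joint speeds; "effort": joint torques, N m; "tcp_pos": TCP position; "ee_rot": TCP orientation; "wrist_force": force on the tool from outside, world axes, zero at the start; "moment": the same for the moment, N m; "gripper_width": opening from 0.0 (shut) to 1.0 (fully open).
Only numpy, scipy, OpenCV 4.12 (cv2) and the standard library are available. Lean on these libraries where they do the work, as an engineer would, in place of code of your own. Each camera call takes 0.05 s, during which the arm holds its last target.

## Working session

There is one attempt and no reset: what is moved stays moved. The work goes in short steps, Python scripts to look and compute and a shell command to move; the robot and the scene stay as the last step left them, time stands still between calls to the robot, and variables do not carry over. Pictures are saved under pics/ and viewed, and the job is handed in when it is done.

```bash
ls; mkdir -p pics
python3 - <<'E'
from station import *
import cv2
print(sense(), tcp_to_grasp)
for n in("side","top"):
    p=camera_params(n);print(n,p)
    cv2.imwrite(f"pics/{n}0.png",cv2.cvtColor(capture(n),cv2.COLOR_RGB2BGR))
E
```

```text
pics
{'time_s': 0.0, 'joints': array([-5.19316269e+01,  2.20911392e+01,  3.77943424e-01, -2.93987684e-02,
       -6.84091369e+01, -1.48167296e+01]), 'joint_velocities': array([-0.03528391, -0.01395837,  0.02281965, -0.01707436,  0.05594559,
       -0.00114365]), 'effort': array([-4.53357634e-04, -3.90662599e+01,  1.87403977e+01,  4.21992168e+00,
        1.09994930e-02, -2.03876466e-04]), 'tcp_pos': array([ 0.24651111, -0.57367032,  0.221442  ]), 'ee_rot': array([[-9.18854568e-01, -3.94595233e-01, -9.40870182e-04],
       [-3.94596345e-01,  9.18852449e-01,  1.97506426e-03],
       [ 8.51699295e-05,  2.18606075e-03, -9.99997607e-01]]), 'wrist_force': array([-0.07074671, -0.03778853,  0.1973113 ]), 'moment': array([-0.01339121, -0.02284218,  0.0407874 ]), 'gripper_width': 0.99546080339652} -0.0187
side {'vfov': 52.96081334985579, 'cx': 283.14862395307335, 'cy': 209.22238567350593, 'R': array([[ 0.98103091, -0.19381656,  0.00367432],
       [-0.0925857 , -0.48512042, -0.8695321 ],
       [ 0.1703122 ,  0.85269767, -0.49386277]]), 't': array([-0.53953733,  0.10111605,  1.14882168])}
top {'vfov': 51.340591606340546, 'cx': 279.53398303423273, 'cy': 210.9101987625994, 'R': array([[ 0.01196441, -0.99977486, -0.01752395],
       [-0.98792373, -0.0091115 , -0.1546728 ],
       [ 0.15447831,  0.01916289, -0.98781032]]), 't': array([-0.05273095,  0.58149486,  1.31131379])}
```

View pics/side0.png

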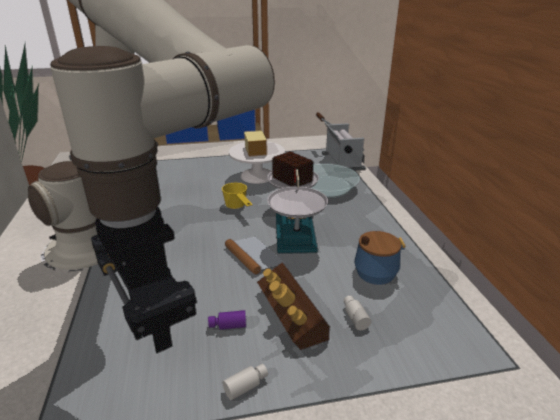

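View pics/top0.png

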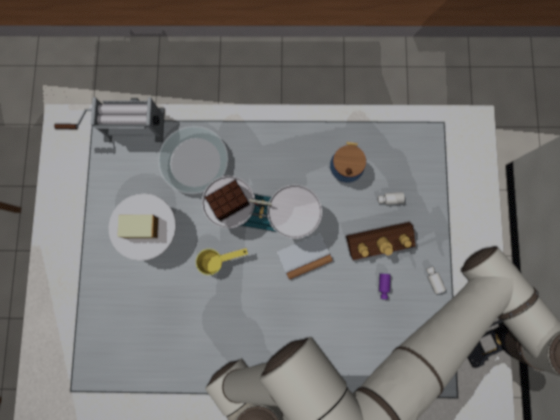

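The top view shows the chocolate on the food pan at about (228,200) and the cheese on the stand at (140,227), so I need 500 + 200 g. The rack is around (382,242) with its knobs at (364,249), (385,245) and (406,241). The weights pan is at (295,212). Next I'll zoom in for detail.

Run:
```python
import cv2,numpy as np
a=cv2.imread("pics/side0.png");b=cv2.imread("pics/top0.png")
cv2.imwrite("pics/sz.png",cv2.resize(a[255:355,240:350],None,fx=5.5,fy=5.5,interpolation=cv2.INTER_CUBIC))
cv2.imwrite("pics/tz.png",cv2.resize(b[175:275,245:425],None,fx=4.4,fy=4.4,interpolation=cv2.INTER_CUBIC))
```

```text
(no output)
```

View pics/sz.png

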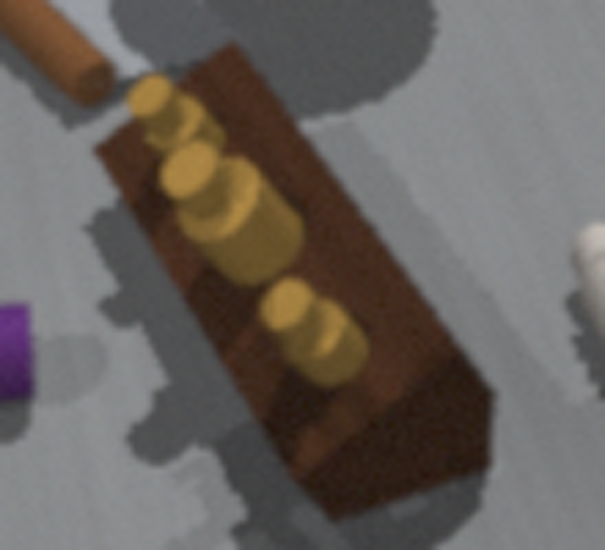

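View pics/tz.png

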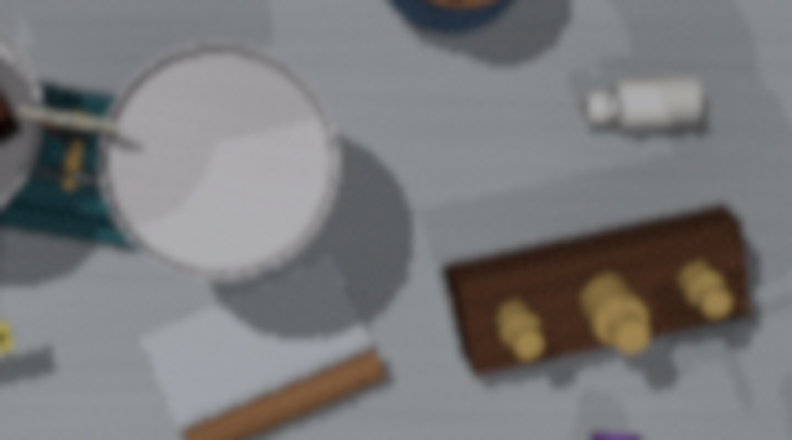

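```bash
cat > h.py <<'E'
import numpy as np,cv2
from station import *
def K(n):
    p=camera_params(n);f=210/np.tan(np.radians(p['vfov']/2))
    return np.array([[f,0,p['cx']],[0,f,p['cy']],[0,0,1]]),p['R'],p['t']
def ray(n,uv):
    k,R,t=K(n);d=R.T@np.linalg.inv(k)@np.array([*uv,1.]);return -R.T@t,d/np.linalg.norm(d)
def plane(n,uv,z):
    c,d=ray(n,uv);return c+d*(z-c[2])/d[2]
def proj(n,X):
    k,R,t=K(n);q=k@(R@np.asarray(X)+t);return q[:2]/q[2]
def tri(us,ut):
    A=[];b=[];L=[ray("side",us),ray("top",ut)]
    M=sum(np.eye(3)-np.outer(d,d) for c,d in L);v=sum((np.eye(3)-np.outer(d,d))@c for c,d in L)
    X=np.linalg.solve(M,v);e=[np.linalg.norm(np.cross(X-c,d)) for c,d in L];return X,max(e)
E
python3 - <<'E'
from h import *
np.set_printoptions(precision=4,suppress=True)
S=lambda u,v:(240+(u+.5)/5.5-.5,255+(v+.5)/5.5-.5)
T=lambda u,v:(245+(u+.5)/4.4-.5,175+(v+.5)/4.4-.5)
for n,s,t in [("200b",(152,97),(529,345)),("500",(190,170),(632,333)),("200a",(286,304),(717,302)),
  ("hiL",(235,42),(445,265)),("hiR",(492,390),(725,206)),("loL",(97,150),(475,372)),("loR",(292,472),(748,312))]:
    print(n,*tri(S(*s),T(*t)))
print("tcp",proj("side",sense()['tcp_pos']),proj("top",sense()['tcp_pos']))
for z in(.129,.137): print("pan",plane("top",(295,212),z),plane("side",(297.5,202),z))
E
```

```text
200b [ 0.4533 -0.3025  0.0768] 0.0007583344251091228
500 [ 0.4592 -0.3683  0.0926] 0.0011901164252888792
200a [ 0.4823 -0.4295  0.0778] 0.0006158137929696072
hiL [ 0.5035 -0.2483  0.0583] 0.004723334846217734
hiR [ 0.5542 -0.4478  0.0401] 0.0005752485556457542
loL [ 0.4355 -0.2728  0.0288] 0.0007405586768803068
loR [ 0.4786 -0.4636  0.0308] 0.0014716481556070718
tcp [150.9613 325.9468] [482.4532 331.4715]
pan [ 0.5661 -0.0932  0.129 ] [ 0.5695 -0.0925  0.129 ]
pan [ 0.5648 -0.093   0.137 ] [ 0.5661 -0.1068  0.137 ]
```

```bash
python3 -m inch '[{"jaw":105,"x":0.4,"y":0.5,"z":0,"az":-1},{"jaw":105,"x":0.4,"y":0.5,"z":0,"ax":0.13,"ay":-0.58},{"jaw":105,"x":0.4,"y":0.5,"z":0,"ax":0.13,"ay":-0.58},{"jaw":105,"x":0.4,"y":0.5,"z":0,"ax":0.13,"ay":-0.58},{"jaw":105,"x":0.4,"y":0.5,"z":0,"ax":0.13,"ay":-0.58},{"jaw":105,"x":0.4,"y":0.5,"z":0,"ax":0.13,"ay":-0.58},{"jaw":105}]'
cat >> h.py <<'E'
from scipy.spatial.transform import Rotation as Rn
np.set_printoptions(precision=4,suppress=True)
a=np.radians(12.8)
AX=np.array([-.5*np.cos(a),-.5*np.sin(a),.866]);F=np.array([.4972,-.3596,.027]);RY=np.array([-np.sin(a),np.cos(a),0])
def Rt(tilt): # tool rot, jaw along RY
    z=-AX if tilt else np.array([0,0,-1.]); return np.column_stack([np.cross(RY,z),RY,z])
def go(P,R):
    s=sense();d=(np.asarray(P)-s['tcp_pos'])/.06
    r=Rn.from_matrix(R@s['ee_rot'].T).as_rotvec(degrees=True)/10
    print("t",round(s['time_s'],2),"pos",s['tcp_pos'],"need shift",d,"turn",r,"F",s['wrist_force'],"w",s['gripper_width']*87)
E
python3 -c "
from h import *
go(F+.2*AX,Rt(1));go(F+.1*AX,Rt(1));go(F+.032*AX,Rt(1))
for u in [(228,202),(295,212)]: print(plane('top',u,.12))"
```

```text
t 0.1 pos [ 0.2465 -0.5737  0.2216] need shift [ 2.5528  3.1996 -0.3561] turn [ 0.9188 -2.8608 -1.0229] F [ 0.0005 -0.3015  0.318 ] w 86.83842698600876
t 0.1 pos [ 0.2465 -0.5737  0.2216] need shift [ 3.3654  3.3842 -1.7994] turn [ 0.9188 -2.8608 -1.0229] F [ 0.0005 -0.3015  0.318 ] w 86.83842698600876
t 0.1 pos [ 0.2465 -0.5737  0.2216] need shift [ 3.918   3.5098 -2.7809] turn [ 0.9188 -2.8608 -1.0229] F [ 0.0005 -0.3015  0.318 ] w 86.83842698600876
[0.5954 0.1041 0.12  ]
[ 0.5674 -0.0933  0.12  ]$[0]: bad value
```

```bash
python3 -m inch '[{"jaw":105,"x":0.4,"y":0.5,"z":0.0,"ax":0.0,"ay":0.0,"az":-0.98}]'
```

```text
time_s: 0.22
tcp_pos: [0.2696, -0.5443, 0.2204]
ee_rot: [[-0.974, -0.225, -0.002], [-0.225, 0.974, 0.003], [0.001, 0.003, -1.0]]
wrist_force: [0.8, 0.2, 1.1]
gripper_width: 0.951
```

```bash
python3 -m inch '[{"jaw":105,"x":0.4,"y":0.5,"z":0,"ax":0.13,"ay":-0.58,"az":0},{"jaw":105,"x":0.4,"y":0.5,"z":0,"ax":0.13,"ay":-0.58,"az":0},{"jaw":105,"x":0.4,"y":0.5,"z":0,"ax":0.13,"ay":-0.58,"az":0},{"jaw":105,"x":0.4,"y":0.5,"z":0,"ax":0.13,"ay":-0.58,"az":0},{"jaw":105,"x":0.4,"y":0.5,"z":0,"ax":0.13,"ay":-0.58,"az":0},{"jaw":105,"x":0,"y":0,"z":0,"ax":0,"ay":0,"az":0}]'
python3 -c "
from h import *
go(F+.1*AX,Rt(1));go(F+.032*AX,Rt(1))"
```

```text
time_s: 0.98
tcp_pos: [0.3933, -0.386, 0.2173]
ee_rot: [[-0.84, -0.228, 0.492], [-0.193, 0.974, 0.121], [-0.507, 0.006, -0.862]]
wrist_force: [-0.4, -0.3, -0.7]
gripper_width: 0.59
t 0.97 pos [ 0.3933 -0.386   0.2173] need shift [ 0.9192  0.2562 -1.7289] turn [-0.0459  0.0359 -0.037 ] F [-0.3684 -0.2559 -0.6519] w 51.36082204668636
t 0.97 pos [ 0.3933 -0.386   0.2173] need shift [ 1.4718  0.3817 -2.7104] turn [-0.0459  0.0359 -0.037 ] F [-0.3684 -0.2559 -0.6519] w 51.36082204668636
```

```bash
python3 -m inch '[{"jaw":105,"x":0.46,"y":0.13,"z":-0.86,"ax":-0.05,"ay":0.04,"az":-0.04},{"jaw":105,"x":0.46,"y":0.13,"z":-0.86,"ax":0,"ay":0,"az":0},{"jaw":105,"x":0,"y":0,"z":0,"ax":0,"ay":0,"az":0}]'
python3 -c "
from h import *
go(F+.1*AX,Rt(1));go(F+.032*AX,Rt(1))
for n in('side','top'):
    im=cv2.cvtColor(capture(n),cv2.COLOR_RGB2BGR)
    c=[a.astype(int) for a in [proj(n,F+.05*AX)]][0]
    im=im[max(c[1]-65,0):c[1]+65,c[0]-85:c[0]+85];cv2.imwrite(f'pics/{n}1.png',cv2.resize(im,None,fx=4.5,fy=4.5,interpolation=2))
"
```

```text
time_s: 1.35
tcp_pos: [0.4494, -0.3731, 0.1131]
ee_rot: [[-0.845, -0.221, 0.486], [-0.195, 0.975, 0.104], [-0.497, -0.007, -0.868]]
wrist_force: [-0.1, -0.7, 0.0]
gripper_width: 0.586
t 1.35 pos [ 0.4494 -0.3731  0.1131] need shift [-0.0166  0.0407  0.0084] turn [ 0.043  -0.0092  0.0051] F [-0.148  -0.6501  0.0166] w 50.97511259370526
t 1.35 pos [ 0.4494 -0.3731  0.1131] need shift [ 0.536   0.1663 -0.9731] turn [ 0.043  -0.0092  0.0051] F [-0.148  -0.6501  0.0166] w 50.97511259370526
```

View pics/side1.png

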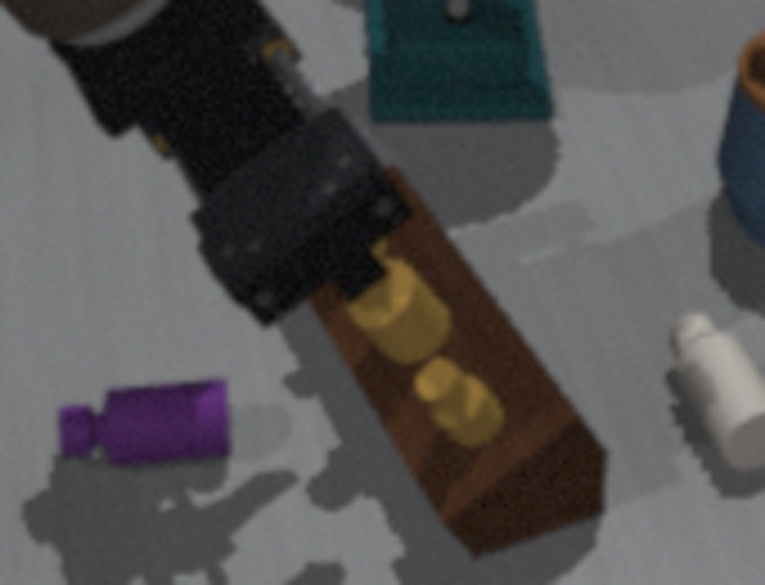

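View pics/top1.png

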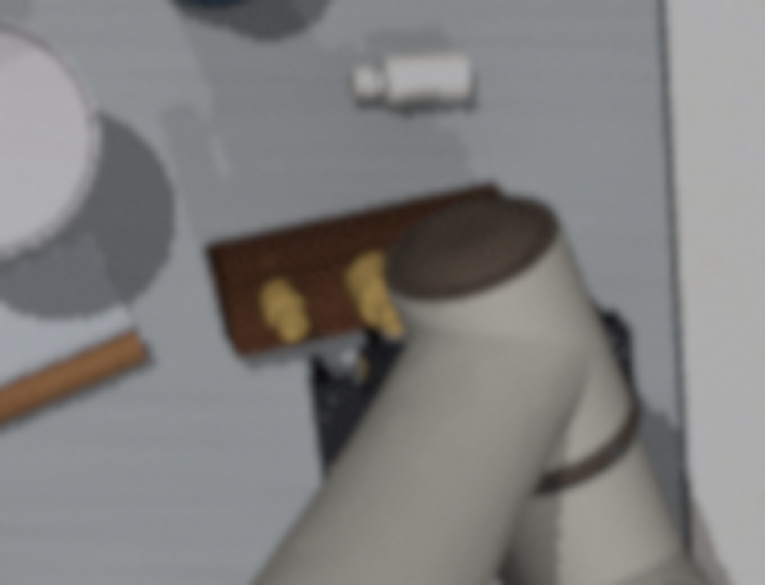

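The side view shows the near fingertip at about (365,280) in line with the 500 g weight's axis. I'm descending along that axis.

```bash
python3 -m inch '[{"jaw":105,"x":0.13,"y":0.06,"z":-0.25,"ax":0.04,"ay":0,"az":0},{"jaw":105,"x":0.14,"y":0.03,"z":-0.25,"ax":0,"ay":0,"az":0},{"jaw":105,"x":0.13,"y":0.03,"z":-0.24,"ax":0,"ay":0,"az":0},{"jaw":105,"x":0.13,"y":0.03,"z":-0.23,"ax":0,"ay":0,"az":0},{"jaw":105,"x":0,"y":0,"z":0,"ax":0,"ay":0,"az":0}]'
python3 -c "
from h import *
go(F+.032*AX,Rt(1))"
```

```text
time_s: 2.08
tcp_pos: [0.4844, -0.3688, 0.0601]
ee_rot: [[-0.84, -0.218, 0.496], [-0.195, 0.976, 0.099], [-0.506, -0.014, -0.863]]
wrist_force: [-1.1, -0.2, -0.2]
gripper_width: 0.592
t 2.08 pos [ 0.4844 -0.3688  0.0601] need shift [-0.0474  0.0935 -0.0894] turn [0.0701 0.0556 0.0187] F [-1.1199 -0.1578 -0.183 ] w 51.53148078775564
```

```bash
python3 -m inch '[{"jaw":105,"x":-0.05,"y":0.1,"z":-0.06,"ax":0.07,"ay":0.05,"az":0},{"jaw":105,"x":0,"y":0,"z":0,"ax":0,"ay":0,"az":0}]'
python3 -c "
from h import *
go(F+.032*AX,Rt(1))
for n in('side',):
    im=cv2.cvtColor(capture(n),cv2.COLOR_RGB2BGR)
    c=[a.astype(int) for a in [proj(n,F+.05*AX)]][0]
    im=im[max(c[1]-45,0):c[1]+45,c[0]-60:c[0]+60];cv2.imwrite(f'pics/{n}2.png',cv2.resize(im,None,fx=6,fy=6,interpolation=2))
"
```

```text
time_s: 2.33
tcp_pos: [0.4812, -0.3624, 0.0563]
ee_rot: [[-0.845, -0.219, 0.488], [-0.189, 0.976, 0.11], [-0.5, 0.001, -0.866]]
wrist_force: [-0.3, -0.2, -0.4]
gripper_width: 0.588
t 2.33 pos [ 0.4812 -0.3624  0.0563] need shift [ 0.0064 -0.0121 -0.0268] turn [-0.0035  0.0015  0.017 ] F [-0.2565 -0.1661 -0.4419] w 51.184840939188
```

View pics/side2.png

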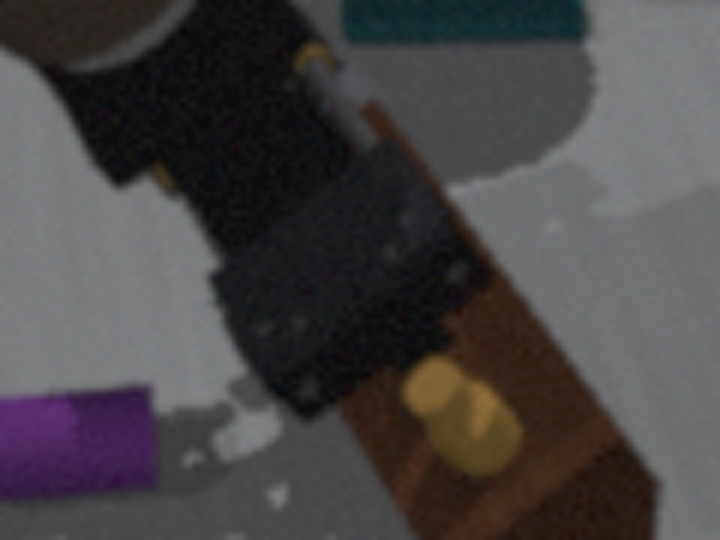

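The 500 g weight is hidden between the fingers and the 200a weight is clear of them at (460,420). Closing now.

```bash
python3 -m inch '[{"jaw":150,"x":0,"y":0,"z":0,"ax":0,"ay":0,"az":0},{"jaw":200,"x":0,"y":0,"z":0,"ax":0,"ay":0,"az":0},{"jaw":255,"x":0,"y":0,"z":0,"ax":0,"ay":0,"az":0},{"jaw":255,"x":0,"y":0,"z":0,"ax":0,"ay":0,"az":0},{"jaw":255,"x":0,"y":0,"z":0,"ax":0,"ay":0,"az":0},{"jaw":255,"x":0,"y":0,"z":0,"ax":0,"ay":0,"az":0}]'
python3 -c "
from h import *
go(F+.032*AX,Rt(1));go(F+.075*AX,Rt(1))"
```

```text
time_s: 3.12
tcp_pos: [0.4816, -0.3632, 0.0577]
ee_rot: [[-0.844, -0.218, 0.49], [-0.19, 0.976, 0.108], [-0.502, -0.002, -0.865]]
wrist_force: [1.2, 0.8, -0.5]
gripper_width: 0.405
t 3.12 pos [ 0.4816 -0.3632  0.0577] need shift [-0.0003  0.0004 -0.0498] turn [0.008  0.0135 0.0187] F [ 1.2161  0.813  -0.5349] w 35.24466781047827
t 3.12 pos [ 0.4816 -0.3632  0.0577] need shift [-0.3497 -0.079   0.5708] turn [0.008  0.0135 0.0187] F [ 1.2161  0.813  -0.5349] w 35.24466781047827
```

```bash
python3 -m inch '[{"jaw":255,"x":-0.09,"y":-0.02,"z":0.15,"ax":0,"ay":0,"az":0},{"jaw":255,"x":-0.09,"y":-0.02,"z":0.15,"ax":0,"ay":0,"az":0},{"jaw":255,"x":-0.13,"y":-0.03,"z":0.22,"ax":0,"ay":0,"az":0},{"jaw":255,"x":-0.13,"y":-0.03,"z":0.22,"ax":0,"ay":0,"az":0}]'
python3 -c "
from h import *
go(F+.075*AX,Rt(1))"
```

```text
time_s: 3.62
tcp_pos: [0.4517, -0.3675, 0.1017]
ee_rot: [[-0.847, -0.219, 0.485], [-0.188, 0.976, 0.112], [-0.498, 0.004, -0.867]]
wrist_force: [-1.4, -0.8, -5.0]
gripper_width: 0.405
t 3.62 pos [ 0.4517 -0.3675  0.1017] need shift [ 0.1484 -0.0062 -0.1627] turn [-0.0189 -0.0193  0.0142] F [-1.3917 -0.8227 -5.0371] w 35.26768168995089
```

Run:
```python
from h import *
im=cv2.imread("pics/top0.png");g=im.min(2)
m=((g>125)).astype(np.uint8);mm=np.zeros_like(m);mm[180:245,264:330]=m[180:245,264:330]
cs,_=cv2.findContours(mm,0,1);c=max(cs,key=cv2.contourArea)
e=cv2.fitEllipse(cv2.convexHull(c));x,y,w,h=cv2.boundingRect(c);print(e,x,y,w,h)
for z in(.129,.137):print(plane("top",e[0],z))
print(plane("top",(e[0][0]-e[1][0]/2,e[0][1]),.137)-plane("top",(e[0][0]+e[1][0]/2,e[0][1]),.137))
go([.594,-.097,.30],Rt(0))
```

```text
((296.2012634277344, 211.7747039794922), (50.53511428833008, 87.63151550292969), 46.44712448120117) 264 180 66 65
[ 0.5668 -0.0967  0.129 ]
[ 0.5655 -0.0965  0.137 ]
[-0.0014  0.1458  0.    ]
t 3.62 pos [ 0.4517 -0.3675  0.1017] need shift [2.3712 4.5089 3.3048] turn [-0.6795  2.9071  0.0198] F [-1.3917 -0.8227 -5.0371] w 35.26768168995089
```

```bash
python3 -m inch '[{"jaw":255,"x":0,"y":0,"z":0.7,"ax":0,"ay":0,"az":0},{"jaw":255,"x":0.1,"y":0.2,"z":0.7,"ax":-0.11,"ay":0.48,"az":0},{"jaw":255,"x":0.35,"y":0.6,"z":0.5,"ax":-0.11,"ay":0.48,"az":0},{"jaw":255,"x":0.4,"y":0.75,"z":0.3,"ax":-0.11,"ay":0.48,"az":0},{"jaw":255,"x":0.4,"y":0.75,"z":0,"ax":-0.11,"ay":0.48,"az":0},{"jaw":255,"x":0.4,"y":0.75,"z":0,"ax":-0.11,"ay":0.48,"az":0},{"jaw":255,"x":0.4,"y":0.75,"z":0,"ax":-0.11,"ay":0.48,"az":0},{"jaw":255,"x":0.25,"y":0.4,"z":0,"ax":0,"ay":0,"az":0},{"jaw":255,"x":0,"y":0,"z":0,"ax":0,"ay":0,"az":0}]'
python3 -c "
from h import *
go([.594,-.097,.163],Rt(0))
im=capture('side');cv2.imwrite('pics/side3.png',cv2.resize(im[60:300,180:430,::-1],None,fx=2.4,fy=2.4,interpolation=2))"
```

```text
time_s: 4.75
tcp_pos: [0.5802, -0.1099, 0.2436]
ee_rot: [[-0.979, -0.201, -0.011], [-0.201, 0.98, -0.007], [0.012, -0.005, -1.0]]
wrist_force: [-0.9, 0.0, -4.9]
gripper_width: 0.402
t 4.75 pos [ 0.5802 -0.1099  0.2436] need shift [ 0.2293  0.2153 -1.343 ] turn [ 0.0414 -0.062   0.1197] F [-0.872   0.035  -4.9131] w 34.9345533623046
```

View pics/side3.png

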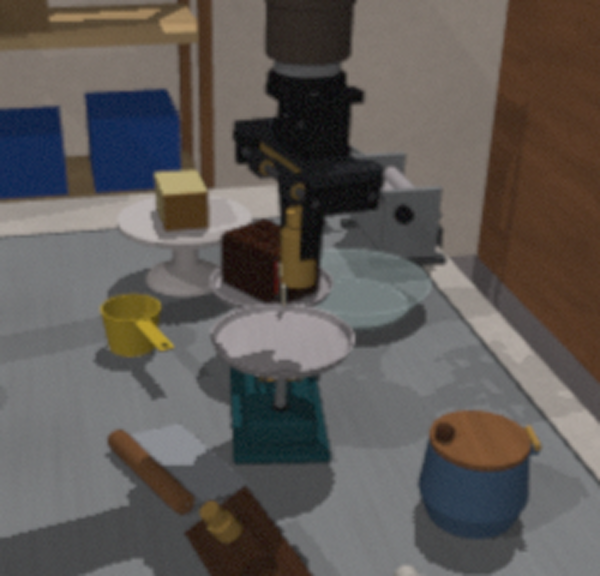

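```bash
python3 -c "
from h import *
for z in (.195,.205,.209,.215,.25,.283,.29): print(z,(proj('side',[.580,-.110,z])-[180,60])*2.4)"
python3 -m inch '[{"jaw":255,"x":0.22,"y":0.2,"z":-0.3,"ax":0.04,"ay":-0.06,"az":0.12},{"jaw":255,"x":0,"y":0,"z":-0.35,"ax":0,"ay":0,"az":0},{"jaw":255,"x":0,"y":0,"z":-0.35,"ax":0,"ay":0,"az":0},{"jaw":255,"x":0,"y":0,"z":-0.1,"ax":0,"ay":0,"az":0},{"jaw":255,"x":0,"y":0,"z":0,"ax":0,"ay":0,"az":0}]'
python3 -c "
from h import *
go([.594,-.097,.1635],Rt(0))"
```

```text
0.195 [296.8248 292.3313]
0.205 [297.0913 283.6646]
0.209 [297.1986 280.175 ]
0.215 [297.3603 274.9161]
0.25 [298.3221 243.636 ]
0.283 [299.259  213.1666]
0.29 [299.4616 206.577 ]
time_s: 5.42
tcp_pos: [0.5881, -0.1051, 0.1791]
ee_rot: [[-0.977, -0.212, 0.0], [-0.212, 0.977, -0.0], [-0.0, -0.001, -1.0]]
wrist_force: [0.3, -0.4, -5.2]
gripper_width: 0.407
t 5.42 pos [ 0.5881 -0.1051  0.1791] need shift [ 0.0977  0.1344 -0.2594] turn [0.0024 0.0027 0.0582] F [ 0.2689 -0.4203 -5.1938] w 35.39170707257787
```

```bash
python3 -m inch '[{"jaw":255,"x":0.1,"y":0.13,"z":-0.08,"ax":0,"ay":0,"az":0},{"jaw":255,"x":0,"y":0,"z":-0.07,"ax":0,"ay":0,"az":0},{"jaw":255,"x":0,"y":0,"z":-0.03,"ax":0,"ay":0,"az":0},{"jaw":255,"x":0,"y":0,"z":0,"ax":0,"ay":0,"az":0}]'
python3 -c "
from h import *
go([.594,-.097,.1635],Rt(0))
im=capture('side');cv2.imwrite('pics/side4.png',cv2.resize(im[130:250,240:370,::-1],None,fx=4.5,fy=4.5,interpolation=2))"
```

```text
time_s: 5.92
tcp_pos: [0.5956, -0.0972, 0.1701]
ee_rot: [[-0.977, -0.211, 0.005], [-0.211, 0.977, -0.0], [-0.005, -0.001, -1.0]]
wrist_force: [0.6, 0.0, -4.9]
gripper_width: 0.406
t 5.92 pos [ 0.5956 -0.0972  0.1701] need shift [-0.0268  0.0027 -0.1096] turn [0.0026 0.0278 0.0602] F [ 0.6292  0.0312 -4.9234] w 35.358384880746385
```

View pics/side4.png

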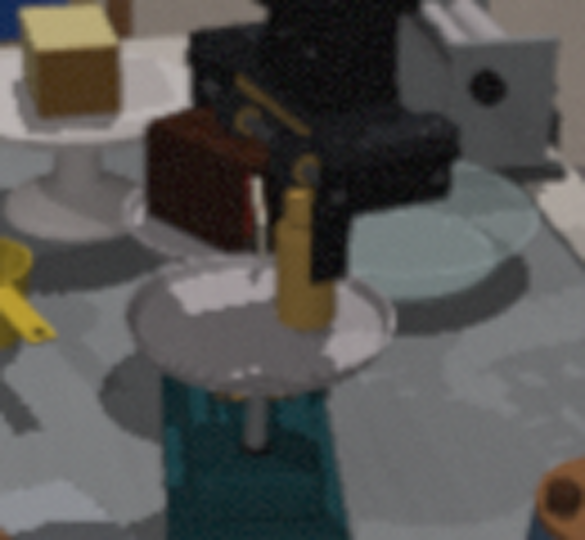

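The 500 g weight stands upright at (305,270), just above the pan floor and right of its centre. I'm lowering it slowly and watching for the force to drop.

```bash
python3 -m inch '[{"jaw":255,"x":-0.02,"y":0,"z":-0.05,"ax":0,"ay":0.03,"az":0},{"jaw":255,"x":0,"y":0,"z":-0.04,"ax":0,"ay":0,"az":0},{"jaw":255,"x":0,"y":0,"z":0,"ax":0,"ay":0,"az":0}]'; python3 -m inch '[{"jaw":255,"x":0,"y":0,"z":-0.02,"ax":0,"ay":0,"az":0},{"jaw":255,"x":0,"y":0,"z":0,"ax":0,"ay":0,"az":0}]'
```

```text
time_s: 6.35
tcp_pos: [0.5944, -0.0972, 0.1645]
ee_rot: [[-0.977, -0.211, -0.0], [-0.211, 0.977, -0.0], [0.001, -0.0, -1.0]]
wrist_force: [0.2, 0.2, -4.8]
gripper_width: 0.41
time_s: 6.6
tcp_pos: [0.5947, -0.0972, 0.1637]
ee_rot: [[-0.977, -0.211, 0.0], [-0.211, 0.977, -0.001], [-0.0, -0.001, -1.0]]
wrist_force: [0.4, -0.2, -4.3]
gripper_width: 0.41
```

```bash
python3 -m inch '[{"jaw":255,"x":0,"y":0,"z":-0.02,"ax":0,"ay":0,"az":0},{"jaw":255,"x":0,"y":0,"z":0,"ax":0,"ay":0,"az":0}]'; python3 -m inch '[{"jaw":255,"x":0,"y":0,"z":-0.02,"ax":0,"ay":0,"az":0},{"jaw":255,"x":0,"y":0,"z":0,"ax":0,"ay":0,"az":0}]'
```

```text
time_s: 6.85
tcp_pos: [0.5949, -0.0972, 0.1636]
ee_rot: [[-0.977, -0.212, 0.001], [-0.212, 0.977, -0.001], [-0.001, -0.001, -1.0]]
wrist_force: [0.1, -0.2, -3.8]
gripper_width: 0.404
time_s: 7.1
tcp_pos: [0.5952, -0.0972, 0.1635]
ee_rot: [[-0.977, -0.212, 0.002], [-0.212, 0.977, -0.001], [-0.002, -0.002, -1.0]]
wrist_force: [-1.2, 0.8, -0.9]
gripper_width: 0.404
```

In contact: the wrist load fell from 4.9 to 0.9 N. Releasing.

```bash
python3 -m inch '[{"jaw":130,"x":0,"y":0,"z":0,"ax":0,"ay":0,"az":0},{"jaw":120,"x":0,"y":0,"z":0,"ax":0,"ay":0,"az":0},{"jaw":110,"x":0,"y":0,"z":0,"ax":0,"ay":0,"az":0},{"jaw":105,"x":0,"y":0,"z":0,"ax":0,"ay":0,"az":0},{"jaw":105,"x":0,"y":0,"z":0.1,"ax":0,"ay":0,"az":0},{"jaw":105,"x":0,"y":0,"z":0.4,"ax":0,"ay":0,"az":0},{"jaw":105,"x":0,"y":0,"z":0.8,"ax":0,"ay":0,"az":0}]'
python3 -c "
from h import *
go([.594,-.097,.1635],Rt(0))
im=capture('side');cv2.imwrite('pics/side5.png',cv2.resize(im[130:250,240:370,::-1],None,fx=4.5,fy=4.5,interpolation=2))"
```

```text
time_s: 7.98
tcp_pos: [0.5949, -0.0977, 0.241]
ee_rot: [[-0.977, -0.212, -0.001], [-0.212, 0.977, -0.003], [0.002, -0.002, -1.0]]
wrist_force: [0.9, -0.4, 0.0]
gripper_width: 0.588
t 7.97 pos [ 0.5949 -0.0977  0.241 ] need shift [-0.0158  0.0123 -1.2924] turn [ 0.0144 -0.0082  0.0534] F [ 0.9057 -0.4397  0.0119] w 51.16291511134055
```

View pics/side5.png

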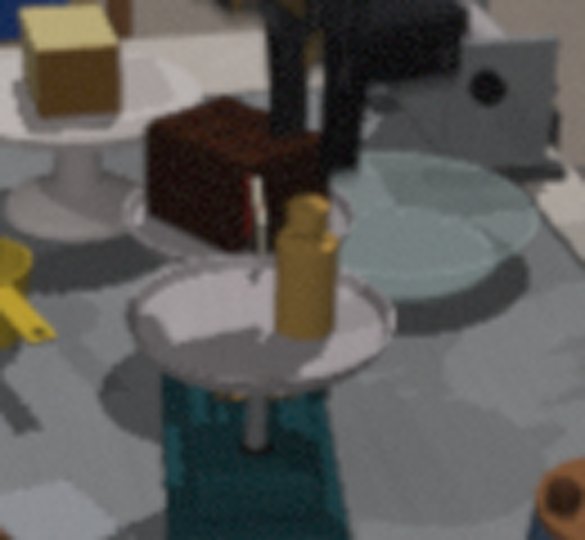

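```bash
python3 -m inch '[{"jaw":125,"x":-0.4,"y":-0.7,"z":0.1,"ax":0,"ay":0,"az":0.05},{"jaw":125,"x":-0.55,"y":-0.7,"z":0,"ax":0.13,"ay":-0.58,"az":0},{"jaw":125,"x":-0.55,"y":-0.7,"z":-0.1,"ax":0.13,"ay":-0.58,"az":0},{"jaw":125,"x":-0.55,"y":-0.7,"z":-0.3,"ax":0.13,"ay":-0.58,"az":0},{"jaw":125,"x":-0.55,"y":-0.7,"z":-0.4,"ax":0.13,"ay":-0.58,"az":0},{"jaw":125,"x":0,"y":0,"z":-0.3,"ax":0.13,"ay":-0.58,"az":0},{"jaw":125,"x":0,"y":0,"z":0,"ax":0,"ay":0,"az":0}]'
python3 -c "
from h import *
F2=F+.065*RY
go(F2+.11*AX,Rt(1));go(F2+.042*AX,Rt(1))"
```

```text
time_s: 8.9
tcp_pos: [0.4428, -0.3129, 0.1974]
ee_rot: [[-0.827, -0.216, 0.52], [-0.196, 0.976, 0.094], [-0.527, -0.025, -0.849]]
wrist_force: [-0.1, -0.6, 1.5]
gripper_width: 0.509
t 8.9 pos [ 0.4428 -0.3129  0.1974] need shift [-0.2274  0.0744 -1.2523] turn [0.0976 0.2102 0.0286] F [-0.0592 -0.5865  1.4626] w 44.24617147103396
t 8.9 pos [ 0.4428 -0.3129  0.1974] need shift [ 0.3252  0.2    -2.2338] turn [0.0976 0.2102 0.0286] F [-0.0592 -0.5865  1.4626] w 44.24617147103396
```

```bash
python3 -m inch '[{"jaw":125,"x":-0.23,"y":0.07,"z":-0.4,"ax":0.1,"ay":0.21,"az":0.03},{"jaw":125,"x":0,"y":0.03,"z":-0.4,"ax":0,"ay":0,"az":0},{"jaw":125,"x":0,"y":0,"z":-0.4,"ax":0,"ay":0,"az":0},{"jaw":125,"x":0,"y":0,"z":0,"ax":0,"ay":0,"az":0}]'
python3 -c "
from h import *
F2=F+.065*RY
go(F2+.11*AX,Rt(1));go(F2+.042*AX,Rt(1))
im=capture('top');cv2.imwrite('pics/top6.png',cv2.resize(im[200:290,320:440,::-1],None,fx=5,fy=5,interpolation=2))
im=capture('side');cv2.imwrite('pics/side6.png',cv2.resize(im[220:340,210:350,::-1],None,fx=4.5,fy=4.5,interpolation=2))"
```

```text
time_s: 9.4
tcp_pos: [0.4304, -0.3052, 0.1245]
ee_rot: [[-0.846, -0.231, 0.481], [-0.201, 0.973, 0.113], [-0.495, -0.001, -0.869]]
wrist_force: [1.0, -0.4, -0.9]
gripper_width: 0.51
t 9.4 pos [ 0.4304 -0.3052  0.1245] need shift [-0.0213 -0.0539 -0.0376] turn [ 0.0135 -0.0341 -0.0553] F [ 1.0203 -0.4055 -0.9154] w 44.38373108652195
t 9.4 pos [ 0.4304 -0.3052  0.1245] need shift [ 0.5313  0.0716 -1.019 ] turn [ 0.0135 -0.0341 -0.0553] F [ 1.0203 -0.4055 -0.9154] w 44.38373108652195
```

View pics/side6.png

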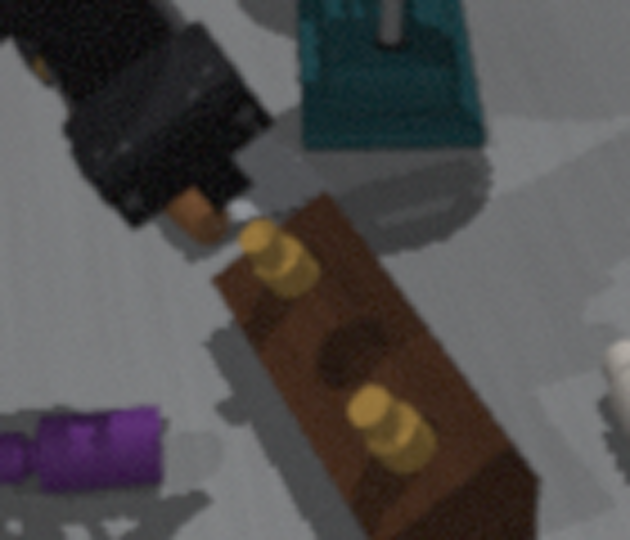

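View pics/top6.png

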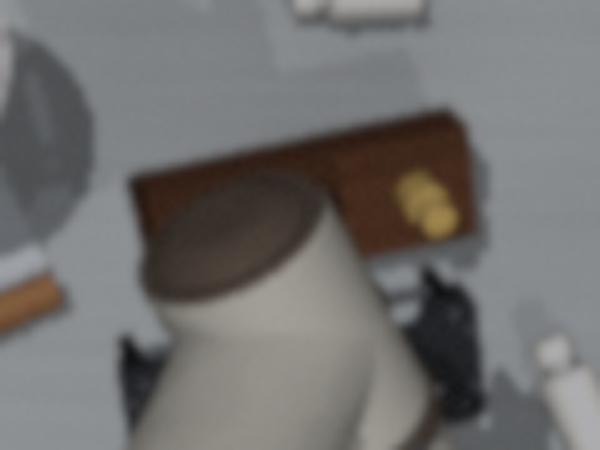

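The gripper is up-axis of w200b (knob at (258,237) in the side zoom) and clear of the scraper. Descending along the axis.

```bash
python3 -m inch '[{"jaw":125,"x":0.12,"y":-0.03,"z":-0.27,"ax":0,"ay":-0.03,"az":-0.05},{"jaw":125,"x":0.14,"y":0.03,"z":-0.25,"ax":0,"ay":0,"az":0},{"jaw":125,"x":0.13,"y":0.03,"z":-0.24,"ax":0,"ay":0,"az":0},{"jaw":125,"x":0,"y":0,"z":0,"ax":0,"ay":0,"az":0}]'
python3 -c "
from h import *
F2=F+.065*RY
go(F2+.042*AX,Rt(1))"
```

```text
time_s: 10.0
tcp_pos: [0.458, -0.3043, 0.0797]
ee_rot: [[-0.841, -0.224, 0.492], [-0.198, 0.975, 0.105], [-0.503, -0.009, -0.864]]
wrist_force: [-0.4, 0.6, -0.2]
gripper_width: 0.508
t 10.0 pos [ 0.458  -0.3043  0.0797] need shift [ 0.0716  0.058  -0.2729] turn [ 0.0442  0.0324 -0.012 ] F [-0.3897  0.5834 -0.2386] w 44.16980253701978
```

```bash
python3 -m inch '[{"jaw":125,"x":0.04,"y":0.04,"z":-0.14,"ax":0.04,"ay":0.03,"az":0},{"jaw":125,"x":0.04,"y":0.03,"z":-0.15,"ax":0,"ay":0,"az":0},{"jaw":125,"x":0,"y":0,"z":0,"ax":0,"ay":0,"az":0}]'
python3 -c "
from h import *
F2=F+.065*RY
go(F2+.042*AX,Rt(1))"
```

```text
time_s: 10.38
tcp_pos: [0.4632, -0.3, 0.0612]
ee_rot: [[-0.844, -0.224, 0.487], [-0.194, 0.975, 0.111], [-0.5, -0.001, -0.866]]
wrist_force: [0.0, -0.6, 0.1]
gripper_width: 0.513
t 10.38 pos [ 0.4632 -0.3     0.0612] need shift [-0.0142 -0.014   0.0354] turn [ 0.0032  0.0006 -0.0126] F [ 0.0362 -0.5606  0.1467] w 44.667774337819836
```

```bash
python3 -m inch '[{"jaw":125,"x":-0.02,"y":-0.015,"z":0.05,"ax":0,"ay":0,"az":0},{"jaw":170,"x":0,"y":0,"z":0,"ax":0,"ay":0,"az":0},{"jaw":200,"x":0,"y":0,"z":0,"ax":0,"ay":0,"az":0},{"jaw":255,"x":0,"y":0,"z":0,"ax":0,"ay":0,"az":0},{"jaw":255,"x":0,"y":0,"z":0,"ax":0,"ay":0,"az":0},{"jaw":255,"x":0,"y":0,"z":0,"ax":0,"ay":0,"az":0},{"jaw":255,"x":0,"y":0,"z":0,"ax":0,"ay":0,"az":0}]'
python3 -c "
from h import *
F2=F+.065*RY
go(F2+.042*AX,Rt(1))"
```

```text
time_s: 11.25
tcp_pos: [0.462, -0.3015, 0.0657]
ee_rot: [[-0.843, -0.223, 0.489], [-0.195, 0.975, 0.11], [-0.501, -0.002, -0.865]]
wrist_force: [-0.6, -0.1, -0.0]
gripper_width: 0.221
t 11.25 pos [ 0.462  -0.3015  0.0657] need shift [ 0.0048  0.0098 -0.0382] turn [ 0.0112  0.0107 -0.0115] F [-0.5629 -0.0868 -0.0016] w 19.21508075431275
```

The jaws hold the knob (19.2 mm read against 20 mm). Pulling it out along the axis.

```bash
python3 -m inch '[{"jaw":255,"x":-0.09,"y":-0.02,"z":0.15,"ax":0,"ay":0,"az":0},{"jaw":255,"x":-0.09,"y":-0.02,"z":0.15,"ax":0,"ay":0,"az":0},{"jaw":255,"x":-0.13,"y":-0.03,"z":0.22,"ax":0,"ay":0,"az":0},{"jaw":255,"x":-0.13,"y":-0.03,"z":0.22,"ax":0,"ay":0,"az":0},{"jaw":255,"x":0,"y":0,"z":0.3,"ax":0,"ay":0,"az":0}]'
python3 -c "
from h import *
go([.537,-.090,.25],Rt(0))"
```

```text
time_s: 11.88
tcp_pos: [0.4315, -0.3069, 0.1302]
ee_rot: [[-0.845, -0.223, 0.485], [-0.193, 0.975, 0.112], [-0.498, 0.001, -0.867]]
wrist_force: [0.1, 0.2, -2.1]
gripper_width: 0.217
t 11.88 pos [ 0.4315 -0.3069  0.1302] need shift [1.7587 3.6156 1.9974] turn [-0.6707  2.9112 -0.0077] F [ 0.1356  0.1585 -2.1382] w 18.84969580619146
```

```bash
python3 -m inch '[{"jaw":255,"x":0,"y":0,"z":0.8,"ax":-0.11,"ay":0.48,"az":0},{"jaw":255,"x":0.2,"y":0.4,"z":0.8,"ax":-0.11,"ay":0.48,"az":0},{"jaw":255,"x":0.3,"y":0.6,"z":0.4,"ax":-0.11,"ay":0.48,"az":0},{"jaw":255,"x":0.35,"y":0.7,"z":0,"ax":-0.11,"ay":0.48,"az":0},{"jaw":255,"x":0.35,"y":0.7,"z":0,"ax":-0.11,"ay":0.48,"az":0},{"jaw":255,"x":0.3,"y":0.7,"z":0,"ax":-0.11,"ay":0.48,"az":0},{"jaw":255,"x":0.2,"y":0.4,"z":0,"ax":0,"ay":0,"az":0},{"jaw":255,"x":0,"y":0,"z":0,"ax":0,"ay":0,"az":0}]'
python3 -c "
from h import *
go([.537,-.090,.175],Rt(0))"
```

```text
time_s: 12.88
tcp_pos: [0.529, -0.0934, 0.2636]
ee_rot: [[-0.978, -0.211, 0.001], [-0.211, 0.977, -0.012], [0.002, -0.012, -1.0]]
wrist_force: [0.3, 0.1, -2.2]
gripper_width: 0.219
t 12.88 pos [ 0.529  -0.0934  0.2636] need shift [ 0.1341  0.0565 -1.4761] turn [0.071  0.0037 0.0634] F [ 0.3226  0.0697 -2.2056] w 19.032523832151455
```

Now lowering until the foot is about 10 mm above the floor (expected TCP about 0.184).

```bash
python3 -m inch '[{"jaw":255,"x":0.13,"y":0.06,"z":-0.3,"ax":0.07,"ay":0,"az":0.06},{"jaw":255,"x":0,"y":0,"z":-0.4,"ax":0,"ay":0,"az":0},{"jaw":255,"x":0,"y":0,"z":-0.4,"ax":0,"ay":0,"az":0},{"jaw":255,"x":0,"y":0,"z":-0.2,"ax":0,"ay":0,"az":0},{"jaw":255,"x":0,"y":0,"z":0,"ax":0,"ay":0,"az":0}]'
python3 -c "
from h import *
go([.537,-.090,.173],Rt(0))
im=capture('side');cv2.imwrite('pics/side7.png',cv2.resize(im[130:250,240:370,::-1],None,fx=4.5,fy=4.5,interpolation=2))"
```

```text
time_s: 13.5
tcp_pos: [0.5338, -0.094, 0.1813]
ee_rot: [[-0.977, -0.215, -0.0], [-0.215, 0.977, 0.002], [-0.0, 0.002, -1.0]]
wrist_force: [0.6, 0.2, -2.0]
gripper_width: 0.214
t 13.5 pos [ 0.5338 -0.094   0.1813] need shift [ 0.0527  0.0667 -0.1387] turn [-0.0116 -0.002   0.0409] F [ 0.6279  0.1927 -1.9852] w 18.636260371789056
```

View pics/side7.png

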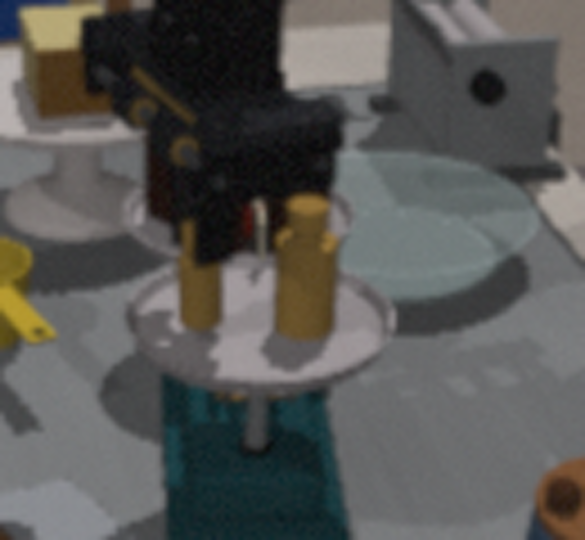

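The 200 g weight is upright at (200,290), with a clear gap to the 500 g weight at (305,280). I'll lower to contact and then follow the pan down.

```bash
for i in 1; do :; done; python3 -m inch '[{"jaw":255,"x":0.05,"y":0.06,"z":-0.06,"ax":0,"ay":0,"az":0},{"jaw":255,"x":0,"y":0,"z":-0.05,"ax":0,"ay":0,"az":0},{"jaw":255,"x":0,"y":0,"z":-0.04,"ax":0,"ay":0,"az":0},{"jaw":255,"x":0,"y":0,"z":0,"ax":0,"ay":0,"az":0}]'; python3 -m inch '[{"jaw":255,"x":0,"y":0,"z":-0.04,"ax":0,"ay":0,"az":0},{"jaw":255,"x":0,"y":0,"z":-0.04,"ax":0,"ay":0,"az":0},{"jaw":255,"x":0,"y":0,"z":0,"ax":0,"ay":0,"az":0},{"jaw":255,"x":0,"y":0,"z":0,"ax":0,"ay":0,"az":0}]'
```

```text
time_s: 14.05
tcp_pos: [0.539, -0.0901, 0.1747]
ee_rot: [[-0.977, -0.215, 0.006], [-0.215, 0.977, 0.002], [-0.006, 0.001, -1.0]]
wrist_force: [0.6, 0.3, -2.8]
gripper_width: 0.21
time_s: 14.55
tcp_pos: [0.5396, -0.09, 0.1706]
ee_rot: [[-0.976, -0.215, 0.008], [-0.215, 0.977, 0.002], [-0.008, 0.0, -1.0]]
wrist_force: [-0.1, 0.2, -0.6]
gripper_width: 0.219
```

```bash
python3 -m inch '[{"jaw":255,"x":-0.01,"y":0,"z":-0.03,"ax":0,"ay":0.05,"az":0},{"jaw":255,"x":0,"y":0,"z":-0.03,"ax":0,"ay":0,"az":0},{"jaw":255,"x":0,"y":0,"z":-0.03,"ax":0,"ay":0,"az":0},{"jaw":255,"x":0,"y":0,"z":-0.03,"ax":0,"ay":0,"az":0},{"jaw":255,"x":0,"y":0,"z":0,"ax":0,"ay":0,"az":0},{"jaw":255,"x":0,"y":0,"z":0,"ax":0,"ay":0,"az":0}]'; python3 -c "
from h import *
go([.539,-.090,.160],Rt(0))
im=capture('side');cv2.imwrite('pics/side8.png',cv2.resize(im[130:250,240:370,::-1],None,fx=4.5,fy=4.5,interpolation=2))"
```

```text
time_s: 15.3
tcp_pos: [0.5397, -0.09, 0.1634]
ee_rot: [[-0.976, -0.216, 0.0], [-0.216, 0.976, 0.002], [-0.001, 0.002, -1.0]]
wrist_force: [-0.6, -0.0, -0.8]
gripper_width: 0.217
t 15.3 pos [ 0.5397 -0.09    0.1634] need shift [-0.0118  0.0007 -0.0564] turn [-0.0114  0.0016  0.0342] F [-0.6447 -0.0203 -0.7797] w 18.861173960040162
```

View pics/side8.png

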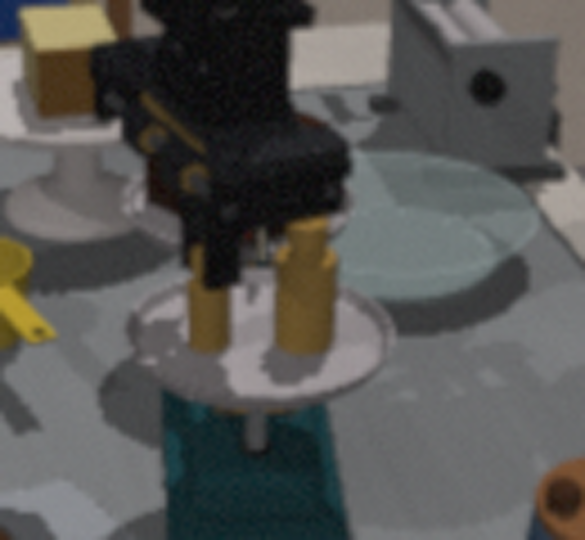

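The pan is following down (rim from about y=255 to 270). Another 3 mm, then a reading.

```bash
python3 -m inch '[{"jaw":255,"x":0,"y":0,"z":-0.03,"ax":0,"ay":0,"az":0},{"jaw":255,"x":0,"y":0,"z":-0.02,"ax":0,"ay":0,"az":0},{"jaw":255,"x":0,"y":0,"z":-0.01,"ax":0,"ay":0,"az":0},{"jaw":255,"x":0,"y":0,"z":0,"ax":0,"ay":0,"az":0},{"jaw":255,"x":0,"y":0,"z":0,"ax":0,"ay":0,"az":0},{"jaw":255,"x":0,"y":0,"z":0,"ax":0,"ay":0,"az":0}]'; python3 -c "
from h import *
go([.539,-.090,.160],Rt(0));print(sense()['wrist_force'])"
```

```text
time_s: 16.1
tcp_pos: [0.5398, -0.0901, 0.1598]
ee_rot: [[-0.976, -0.216, 0.001], [-0.216, 0.976, 0.002], [-0.001, 0.002, -1.0]]
wrist_force: [0.1, 0.6, 0.0]
gripper_width: 0.214
t 16.1 pos [ 0.5398 -0.0901  0.1598] need shift [-0.0132  0.0009  0.0039] turn [-0.0112  0.0038  0.0336] F [0.0568 0.5596 0.0491] w 18.61135775932228
[0.0568 0.5596 0.0491]
```

The wrist load is zero. Releasing gently.

```bash
python3 -m inch '[{"jaw":180,"x":0,"y":0,"z":0,"ax":0,"ay":0,"az":0},{"jaw":165,"x":0,"y":0,"z":0,"ax":0,"ay":0,"az":0},{"jaw":150,"x":0,"y":0,"z":0,"ax":0,"ay":0,"az":0},{"jaw":140,"x":0,"y":0,"z":0,"ax":0,"ay":0,"az":0},{"jaw":140,"x":0,"y":0,"z":0,"ax":0,"ay":0,"az":0},{"jaw":140,"x":0,"y":0,"z":0.1,"ax":0,"ay":0,"az":0},{"jaw":140,"x":0,"y":0,"z":0.3,"ax":0,"ay":0,"az":0},{"jaw":140,"x":0,"y":0,"z":0.6,"ax":0,"ay":0,"az":0},{"jaw":140,"x":0,"y":0,"z":0.9,"ax":0,"ay":0,"az":0},{"jaw":140,"x":-0.6,"y":-0.5,"z":0.3,"ax":0,"ay":0,"az":0},{"jaw":140,"x":-0.8,"y":-0.6,"z":0,"ax":0,"ay":0,"az":0},{"jaw":140,"x":-0.8,"y":-0.6,"z":0,"ax":0,"ay":0,"az":0}]'; python3 -m inch '[{"jaw":140,"x":-0.8,"y":-0.8,"z":0,"ax":0,"ay":0,"az":0},{"jaw":140,"x":0,"y":-0.8,"z":0,"ax":0,"ay":0,"az":0},{"jaw":140,"x":0,"y":0,"z":0,"ax":0,"ay":0,"az":0},{"jaw":140,"x":0,"y":0,"z":0,"ax":0,"ay":0,"az":0},{"jaw":140,"x":0,"y":0,"z":0,"ax":0,"ay":0,"az":0},{"jaw":140,"x":0,"y":0,"z":0,"ax":0,"ay":0,"az":0},{"jaw":140,"x":0,"y":0,"z":0,"ax":0,"ay":0,"az":0},{"jaw":140,"x":0,"y":0,"z":0,"ax":0,"ay":0,"az":0},{"jaw":140,"x":0,"y":0,"z":0,"ax":0,"ay":0,"az":0},{"jaw":140,"x":0,"y":0,"z":0,"ax":0,"ay":0,"az":0},{"jaw":140,"x":0,"y":0,"z":0,"ax":0,"ay":0,"az":0},{"jaw":140,"x":0,"y":0,"z":0,"ax":0,"ay":0,"az":0}]'
python3 -c "
from h import *
for n in('side','top'):cv2.imwrite(f'pics/{n}9f.png',capture(n)[:,:,::-1])
im=cv2.imread('pics/side9f.png');cv2.imwrite('pics/side9.png',cv2.resize(im[130:250,240:370],None,fx=4.5,fy=4.5,interpolation=2))"
```

```text
time_s: 17.6
tcp_pos: [0.4067, -0.1932, 0.2978]
ee_rot: [[-0.975, -0.221, 0.003], [-0.221, 0.975, -0.001], [-0.002, -0.001, -1.0]]
wrist_force: [-0.5, -0.3, 0.1]
gripper_width: 0.453
time_s: 19.1
tcp_pos: [0.3595, -0.2855, 0.3015]
ee_rot: [[-0.975, -0.223, 0.009], [-0.223, 0.975, -0.003], [-0.008, -0.005, -1.0]]
wrist_force: [0.6, -0.3, 0.5]
gripper_width: 0.452
```

View pics/side9.png

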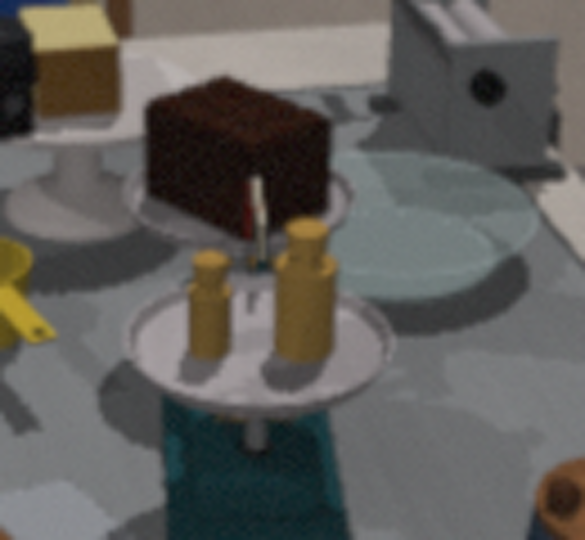

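View pics/top9f.png

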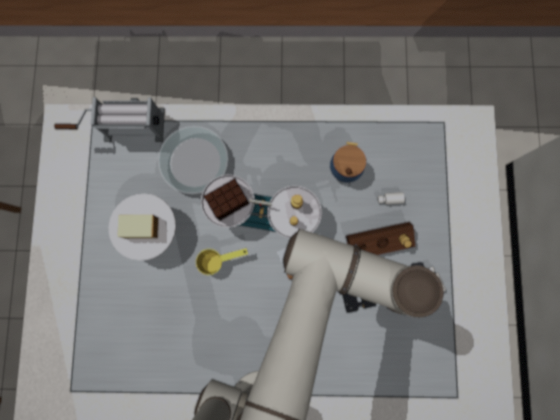

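Both weights stand upright in the side zoom, 200 g at (210,310) and 500 g at (305,295). The chocolate hasn't moved and w200a is still in its socket. Next I'll check that the beam is settled and level.

```bash
python3 -m inch '[{"jaw":140,"x":0,"y":0,"z":0,"ax":0,"ay":0,"az":0},{"jaw":140,"x":0,"y":0,"z":0,"ax":0,"ay":0,"az":0},{"jaw":140,"x":0,"y":0,"z":0,"ax":0,"ay":0,"az":0},{"jaw":140,"x":0,"y":0,"z":0,"ax":0,"ay":0,"az":0},{"jaw":140,"x":0,"y":0,"z":0,"ax":0,"ay":0,"az":0},{"jaw":140,"x":0,"y":0,"z":0,"ax":0,"ay":0,"az":0},{"jaw":140,"x":0,"y":0,"z":0,"ax":0,"ay":0,"az":0},{"jaw":140,"x":0,"y":0,"z":0,"ax":0,"ay":0,"az":0},{"jaw":140,"x":0,"y":0,"z":0,"ax":0,"ay":0,"az":0},{"jaw":140,"x":0,"y":0,"z":0,"ax":0,"ay":0,"az":0},{"jaw":140,"x":0,"y":0,"z":0,"ax":0,"ay":0,"az":0},{"jaw":140,"x":0,"y":0,"z":0,"ax":0,"ay":0,"az":0}]' | head -1
python3 - <<'E'
from h import *
cv2.imwrite('pics/sideAf.png',capture('side')[:,:,::-1])
G=lambda f:cv2.cvtColor(cv2.imread(f),cv2.COLOR_BGR2GRAY).astype(np.float32)
A,B,C=G('pics/side5.png'),G('pics/side9f.png'),G('pics/sideAf.png')
a0=G('pics/side0.png')
# vertical shift of 500 g weight: side5 is crop x4.5
A=cv2.resize(A,(130,120),interpolation=cv2.INTER_AREA)
up=lambda i:cv2.resize(i,None,fx=8,fy=8,interpolation=cv2.INTER_CUBIC)
t=up(A[42:78,58:76])
for n,im in(('9',B),('A',C)):
    s=up(im[130:250,240:370]);r=cv2.matchTemplate(s,t,cv2.TM_CCOEFF_NORMED);_,v,_,l=cv2.minMaxLoc(r);print(n,v,l[0]/8-58,l[1]/8-42)
t=up(B[170:215,295:317]);r=cv2.matchTemplate(up(C[150:235,285:327]),t,5);print('settled',np.array(cv2.minMaxLoc(r)[3])/8-[10,20])
p=[proj('side',[.594,-.097,z]) for z in(.168,.161,.154)]
print(p[1]-p[0],p[2]-p[0])
# rim bottom
print([plane('side',(240+257/4.5,130+v/4.5),.1) for v in ()])
# goods pan shift: chocolate
t=up(a0[152:184,272:314]);r=cv2.matchTemplate(up(C[140:196,262:324]),t,5);print('choc shift',cv2.minMaxLoc(r)[1],np.array(cv2.minMaxLoc(r)[3])/8-[10,12])
g=[.5954,.1041];q=[proj('side',[*g,z]) for z in(.136,.15)];print('expect',q[1]-q[0])
im=cv2.imread('pics/sideAf.png');cv2.imwrite('pics/sideA.png',cv2.resize(im[155:200,270:330],None,fx=11,fy=11,interpolation=2))
E
```

```text
time_s: 20.7
9 0.8447034955024719 -0.125 4.5
A 0.8443846702575684 -0.125 4.5
settled [0. 0.]
[-0.0873  2.4242] [-0.1741  4.8331]
[]
choc shift 0.9263829588890076 [-0.25 -4.5 ]
expect [ 0.0622 -4.2795]
```

View pics/sideA.png

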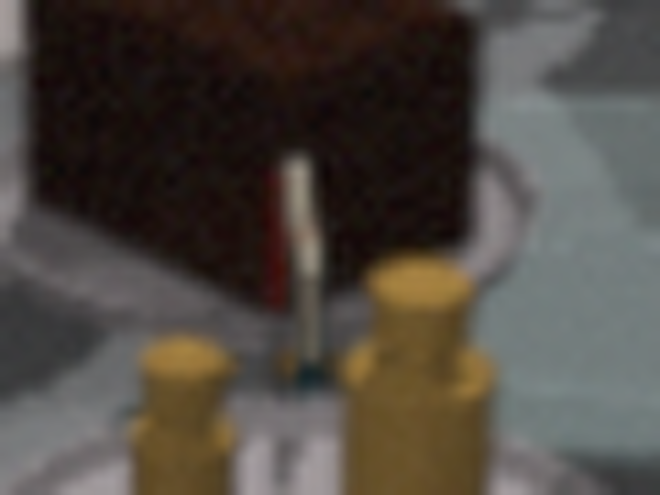

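The pan dropped 4.5 px (4.8 px expected for level), the chocolate rose 4.5 px (4.3 expected), and the weights didn't move between the two pictures. The beam is at rest and level within measurement, so I'm handing in.

```bash
python3 -c "
from station import *
print(finish_job())"
```

```text
the job is handed in; nothing more can be done
None
```

The chocolate was on the balance, judged at about 700 g, so I stood the 500 g weight and one 200 g weight (w200b) on the empty pan. Both were lowered until the wrist force showed the pan carrying most or all of the load, then released. The job took about 21 s of the 69 s allowed.

**Last checks:**
- **Weights:** both stand upright on the pan. The other 200 g weight (w200a) is still in its socket.
- **Beam:** at rest, with no movement between two pictures 1.6 s apart. The weights pan sank by 4.5 px where level predicts 4.8 px, and the chocolate rose by 4.5 px where level predicts 4.3 px. That puts the beam level to within roughly 1 mm of pan height. I judged this from pan heights, because the dial is seen almost edge-on and the needle could not be read precisely.
- **Other things:** the chocolate stayed on its pan. In the last top view nothing else appears to have moved, though the arm hid the scraper and part of the area around it.

No check failed. One early move command was refused for its format and did nothing.

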